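# Tuck a foiled glass strip into the zinc edge came and hold it down for tacking

### The arm

A 6-joint arm with a two-finger parallel gripper is mounted at the origin on the work surface. World frame = base frame: x ahead of the robot, y to its left, z up, the work surface at z = 0. Lengths are in mm, angles in rad, forces in N, time in s.
With the tool pointing down it reaches from about 350 to 775 mm from the base axis. Payload 7.3 kg.
Tool frame: the origin (TCP) lies at the very end of the fingers, on their centre line; the grasp point (between the pads) lies 19 mm behind it; z points along the fingers, y is the line along which they close (so a half turn about z gives the same grasp; the last joint's range is limited). The gripper opens to 92 mm and grips with 3 to 60 N. Pads are 19 mm wide; open, the fingers measure 130 mm over their backs; the gripper's body (75 mm by 190 mm) begins 47 mm behind the grasp point.
Start: joints at [-1.384, 0.342, 1.524, -0, 1.275, -0.146], TCP at [171.535, -496.206, 226.741] pointing down, gripper open.
Joint ranges: [-2.53, 2.53], [-0.77, 2.02], [0.04, 2.7], [-1, 4.14], [0.28, 2.66], [-3.11, 3.11]. Speed limits (rad/s): [2.57, 2.57, 3.14, 3.14, 3.14, 3.14].

### API

Orientations are given as [roll, pitch, yaw] about the fixed x, y, z axes, in that order (R = Rz(yaw) Ry(pitch) Rx(roll)).
In Python, from plant import get_obs, vision, workorder gives the robot as it stands.
- The arm moves only by the shell command python3 -m pendant 'ROWS' [OPENING]. ROWS is a JSON object of lists of equal length, an entry for each row: "dp": the shift along the tool's x, y, z in m, a list of three; "rotation": the turn, a rotation vector about the tool's x, y, z in rad, a list of three. A call has 1 to 8 rows; each row is the pose to reach, as a shift and turn from the pose commanded when the call began, along the tool's axes at that moment; what a row does not reach only later rows make up. A row lasts 1/8 s, in which the tool goes at most 62.5 mm and 10.7 degrees, less where a joint would pass 70% of its speed; a pose out of reach is approached as far as the arm can. A call with a gripper value outside its range is refused whole. OPENING is the finger opening in m, from 0 to 0.0918, set as the call begins (- or left out, the last holds). The fingers move at their own pace and stop on an object; the grip force is fixed at half the most. Time passes only in rows, so rows that repeat a pose let the fingers close. It gives the time, the measured TCP pose, the force, the opening and the grip force at its end, in the units of the state.
- get_obs(): the state, without advancing time (a new reading comes with each control period).
- vision.capture(name): name is "scene" or "side" or "wrist"; returns a dict with "pixels" (420x560x3 uint8, red, green, blue), "vfov" (degrees; the focal length in pixels is half the picture's height over the tangent of half this angle, whatever the lens; pixels are square), "cx", "cy" (the principal point, pixels), "dist" ([k1, k2, p1, p2, k3] as OpenCV has them; the pictures are not rectified), "pose" (4x4, takes a point from camera to world coordinates); the wrist camera has in their place "T_tool_cam" (4x4, takes a point from camera to tool coordinates, whose origin is the TCP and whose axes are the flange's). Camera axes: x right, y up, looking along -z (the intrinsics and any distortion apply to the point x, -y, -z); pixel columns grow to the right and rows downward; lengths in mm; the calibration is good to about 2 mm. A picture is of the moment at which its call begins: read the wrist's pose just before it. There is no depth.
- workorder.close_job(): hands the job in; it is judged then, once.
The state is a dict: "time": time; "joint_positions": joint angles; "dq": joint speeds; "tau": joint torques, N m; "tool_pos": TCP position; "tcp_rot": TCP orientation; "contact_force": force on the tool from outside, world axes, zero at the start; "moment": the same for the moment, N m; "grip_width": finger opening in mm; "finger_force": force on a finger pad.
Only numpy, scipy, OpenCV 4.12 (cv2) and the standard library are available. Lean on these libraries where they do the work, as an engineer would, in place of code of your own. Each camera call takes 0.05 s, during which the arm holds its last target. There are 200 camera calls.

### The job

Pull the top drawer of the bench cabinet right out to its stop and leave it open, then take out the red glass strip, leaving the blue one in the drawer. On the layout board, slide one short end of the red strip under the lip of the zinc edge came, lined up on its red-tinted cell of the pattern and pushed fully home into the channel, without lifting or shifting the came and without disturbing the green piece or the other things on the bench. Finish with the fingers still on the strip, holding it home in the channel and pressed firmly down flat on the board so that it can be tacked: do not let go or back away at the end.

Things in the scene. Friction and masses are not known exactly. Their poses are not given: they have to be found in the camera images.
- cab_drawer0 (a joint): top drawer of a grey two-drawer bench cabinet (200 deep x 250 wide x 130 high, standing on the bench, fixed, yaw varies) with white fronts; slide value in m: 0 closed, 0.1336 at its stop; starts ajar by 0 to 15 mm; slides with about 1 N of friction
- cab_drawer0_handle (a point): centre of the steel bar handle of the top drawer: horizontal bar, 11 mm thick, 120 mm long along this frame's y, 35 mm (axis) in front of the drawer front, on two 8 mm posts at 51 mm either side of its centre; 34 mm below the cabinet's top. Moves with the drawer. Frame: x points into the cabinet (the drawer pulls out along -x), z up
- drawer_floor (a point): middle of the top drawer's inner floor, axes as for the handle, 134 mm behind the handle bar and 20 mm below it; inside the drawer is 155 (x) x 208 (y) mm with walls 33 mm high (front panel 42 mm above the floor). Moves with the drawer
- red_strip: red opaque glass strip with copper-foiled edges, 110 (x) x 40 (y) x 6 (z) mm, 70 g, both ends alike; origin at the centre of its underside, x along its length. Starts flat in the top drawer, beside the blue one, roughly parallel to the drawer's x
- blue_strip: blue glass strip of the same shape and size, in the same drawer; stays there. Which of the two lies left or right varies
- board: fixed brown fibreboard layout board 300 (x) x 320 (y) x 12 mm, origin at the centre of its underside, z up; x points towards the batten and came. On it a fixed card 2.4 mm thick (top 14.4 mm above the origin) on which the glass lies; the card ends 1 mm short of the came's mouth. Wooden battens 14 mm high along the +x edge (behind the came) and the -y edge
- place (a point): centre of the red-tinted 110 x 40 mm cell on the pattern sheet, on top of the card; x points towards the came, square to it. The red strip's centre belongs here, its length along x, when it is home in the came
- came: loose rigid zinc U came, 280 mm long (y), 13 mm high, 150 g, lying on the board against the batten, channel open to -x. Origin on its underside, mid-length, at the channel's back (heart). Mouth at x -10; bottom flange z 0-2, opening z 2-11, lip z 11-13 mm; the card top is at z 2.4; a strip slid flat on it clears the lip by 2.6 mm. Home: end touching the heart, strip centre at x -55 mm
- came_left (a point): top of the came's lip at the mouth, 135 mm from the middle along +y
- came_right (a point): top of the came's lip at the mouth, 135 mm from the middle along -y
- green_piece: green glass piece 80 x 48 x 6 mm already lying in the came; origin at the middle of its end in the channel, on its underside. Its nearest side is at least 60 mm from where the red strip's side belongs
- flux_bottle: white flux bottle, 46 mm diameter, 75 mm high, origin at the centre of its base
- solder_spool: standing spool of solder, 60 mm diameter, 42 mm high, origin at the centre of its base
- flux_brush: flux brush, 150 mm long, lying on the bench, origin on its underside
- pliers: red-handled pliers, about 160 mm long, 12 mm high, lying on top of the cabinet

How it is judged (in metres and radians):
On the way, in this order (a step that is already met when the one before it is completed fails the run):
1. the top drawer is pulled out to its stop (value of joint cab_drawer0 above 0.127 m), for 0.1 s.
2. an end of the red strip is under the came's lip (x of red_strip in the frame of came between -0.061 and -0.05 m and angle between the x axis of red_strip and the x axis of came, either way round below 0.12 rad and z of red_strip in the frame of came between -0.0005 and 0.0048 m), for 0.1 s.
At the end, for the whole second after the job is handed in: Red strip held by the fingers, end within 3.5 mm of the heart, 3.4 deg square, within 7 mm of its cell sideways, flat (1.7 deg) and pressed on the board with over 3 N; came moved under 6 mm and lifted under 4 mm, green piece under 8 mm; drawer out over 115 mm, blue strip in it (x of red_strip in the frame of came between -0.0585 and -0.052 m and z of red_strip in the frame of came between -0.0005 and 0.0048 m and angle between the x axis of red_strip and the x axis of came, either way round below 0.06 rad and angle between red_strip's own z axis and vertical below 0.03 rad and y of red_strip in the frame of place between -0.007 and 0.007 m and contact force between red_strip and board above 3 N and contact force between the fingers and red_strip above 2 N and linear speed of red_strip below 0.01 m/s and distance of came from where it was at the start of the episode below 0.006 m and not (z of any of came_left, came_right in the frame of board above 0.029 m) and value of joint cab_drawer0 above 0.115 m and horizontal distance between blue_strip and drawer_floor below 0.08 m and z of blue_strip in the frame of drawer_floor between -0.003 and 0.01 m and distance of green_piece from where it was at the start of the episode below 0.008 m); the arm keeps its last pose, push and grip.
It fails at once if the came's lip is lifted by more than 4 mm (z of any of came_left, came_right in the frame of board above 0.029 m).
It fails at once if the came is shifted by more than 10 mm or the green piece by more than 12 mm (distance of came from where it was at the start of the episode above 0.01 m or distance of green_piece from where it was at the start of the episode above 0.012 m).
It fails at once if the blue strip is lifted out of the drawer (z of blue_strip in the frame of drawer_floor above 0.03 m).
It fails at once if a thing on the bench is knocked over or away by more than 30 mm (distance of any of flux_bottle, solder_spool, flux_brush, pliers from where it was at the start of the episode above 0.03 m or angle between flux_bottle's own z axis and vertical above 0.5 rad).
It also fails if it takes over 66 s, if anything falls off the work surface, if the arm or the gripper's body presses on something with over 40 N, if the wrist force passes 120 N, or if a joint passes its speed limit or range.

## Working session

There is one attempt and no reset: what is moved stays moved. The work goes in short steps, Python scripts to look and compute and a shell command to move; the robot and the scene stay as the last step left them, time stands still between calls to the robot, and variables do not carry over. Pictures are saved under pics/ and viewed, at most 10 in all, crops included, and the job is handed in when it is done.

```bash
ls; mkdir -p pics; cat > h.py <<'E'
import numpy as np, cv2
from scipy.spatial.transform import Rotation as R
from plant import get_obs, vision, workorder
def cap(n,f):
    o=get_obs(); c=vision.capture(n)
    if 'pose' in c: T=np.array(c['pose'])
    else:
        W=np.eye(4); W[:3,:3]=R.from_euler('xyz',o['tcp_rot']).as_matrix(); W[:3,3]=o['tool_pos']; T=W@np.array(c['T_tool_cam'])
    np.savez('pics/'+f+'.npz',T=T,vf=c['vfov'],cx=c['cx'],cy=c['cy'],d=np.array(c['dist'],float),px=c['pixels'])
    cv2.imwrite('pics/'+f+'.png',c['pixels'][:,:,::-1]); return c
def cam(f):
    z=np.load('pics/'+f+'.npz'); fl=z['px'].shape[0]/2/np.tan(np.radians(float(z['vf']))/2)
    return z['T'],np.array([[fl,0,float(z['cx'])],[0,fl,float(z['cy'])],[0,0,1]]),z['d'],z['px']
def pix2w(f,uv,z):
    T,K,d,_=cam(f); p=cv2.undistortPoints(np.array(uv,float).reshape(-1,1,2),K,d).reshape(-1,2)
    r=np.c_[p[:,0],-p[:,1],-np.ones(len(p))]@T[:3,:3].T; o=T[:3,3]
    return o+r*((z-o[2])/r[:,2])[:,None]
def w2pix(f,P):
    T,K,d,_=cam(f); q=(np.array(P,float).reshape(-1,3)-T[:3,3])@T[:3,:3]; q=q*[1,-1,-1]
    return cv2.projectPoints(q,np.zeros(3),np.zeros(3),K,d)[0].reshape(-1,2)
def rows(P,Rt=None,cmd=None):
    "tool-frame shift from current measured pose to world P"
    o=get_obs(); M=R.from_euler('xyz',o['tcp_rot']); print('dp mm',np.round(M.inv().apply(np.array(P)-o['tool_pos']),1), 'rot',None if Rt is None else np.round((M.inv()*Rt).as_rotvec(),4))
E
python3 - <<'E'
from h import *
for n in('scene','side','wrist'):
    c=cap(n,n+'0'); print(n,c['vfov'],np.round(cam(n+'0')[0],2).tolist())
print(get_obs())
a=cv2.imread('pics/scene0.png');b=cv2.imread('pics/side0.png')
E
```

```text
pics
scene 44.721768392807775 [[0.6, -0.56, 0.57, 1466.1], [0.8, 0.41, -0.44, -744.17], [0.02, 0.72, 0.7, 1218.53], [0.0, 0.0, 0.0, 1.0]]
side 56.17316185899266 [[-0.84, 0.35, -0.4, 97.97], [-0.54, -0.57, 0.62, 670.15], [-0.01, 0.74, 0.67, 875.68], [0.0, 0.0, 0.0, 1.0]]
wrist 69.8309524667916 [[0.33, 0.91, 0.25, 239.27], [-0.95, 0.32, 0.09, -472.3], [-0.0, -0.27, 0.96, 383.42], [0.0, 0.0, 0.0, 1.0]]
{'time': 0.15, 'joint_positions': array([-1.38402436e+00,  3.42570647e-01,  1.52474705e+00, -9.05539275e-06,
        1.27542396e+00, -1.45972279e-01]), 'dq': array([ 0.00093845, -0.00094104, -0.00240852, -0.00109021, -0.00048922,
        0.00068362]), 'tau': array([ 8.15633448e-04, -4.31469977e+01, -2.44354534e+01,  7.17392215e-02,
        5.38496068e-02, -8.78628975e-05]), 'tool_pos': array([ 171.46268113, -495.90442936,  226.21812866]), 'tcp_rot': array([-3.14045461e+00, -1.58559155e-04,  3.32746795e-01]), 'contact_force': array([-0.51099858,  0.23119134,  0.05376732]), 'moment': array([0.0411181 , 0.02846046, 0.02904096]), 'finger_force': 0.0, 'grip_width': 91.44627609077226}
```

View pics/scene0.png

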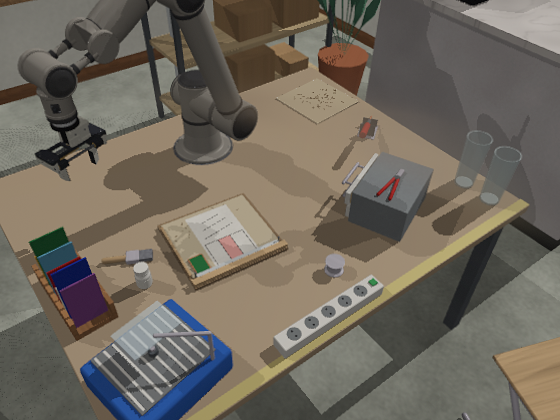

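View pics/side0.png

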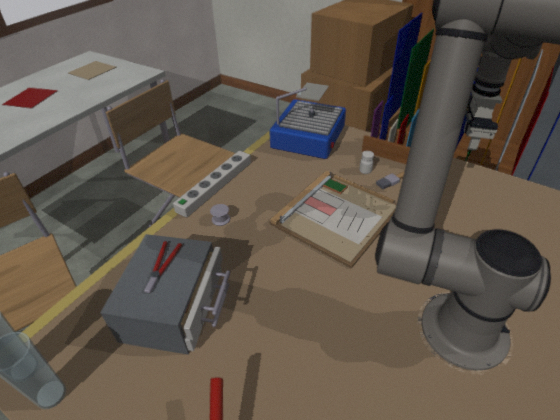

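Scene: the board centre is near (225,238), with the came along its lower-right edge. The cabinet is near (390,195) with its handle at (353,175). Next I enlarge both.

```bash
python3 - <<'E'
from h import *
a=cv2.imread('pics/scene0.png');b=cv2.imread('pics/side0.png')
def cr(i,x,y,w,h): return cv2.resize(i[y:y+h,x:x+w],(400,300),interpolation=cv2.INTER_CUBIC)
m=np.vstack([np.hstack([cr(a,150,185,144,108),cr(a,310,140,136,102)]),np.hstack([cr(b,265,165,144,108),cr(b,100,225,160,120)])])
cv2.imwrite('pics/m1.png',m)
print(pix2w('scene0',[[353,175]],96),pix2w('side0',[[221,297]],96),pix2w('scene0',[[225,238]],12),pix2w('side0',[[336,215]],12))
E
```

```text
[[548.40712109 276.81330414  96.        ]] [[525.4364365  287.08222434  96.        ]] [[ 472.62934113 -197.74841195   12.        ]] [[ 456.89340821 -198.19528844   12.        ]]
```

View pics/m1.png

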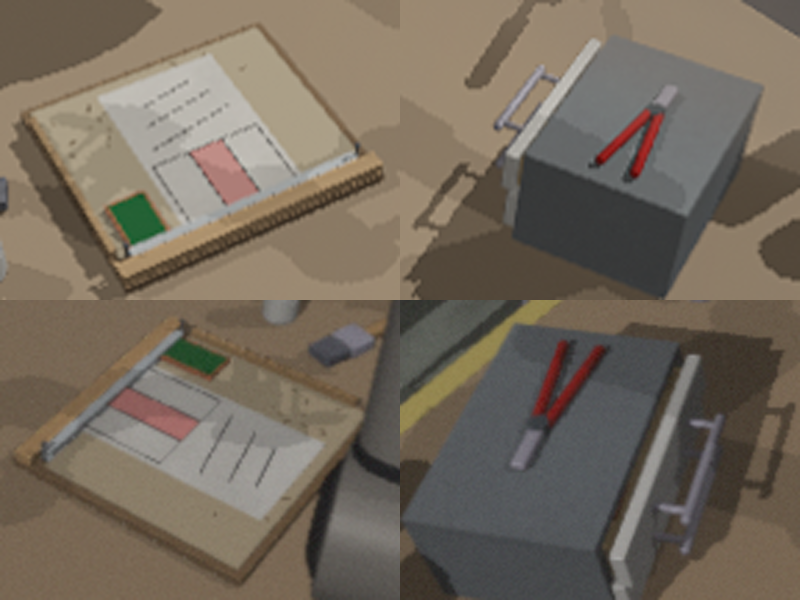

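```bash
python3 - <<'E'
from h import *
np.set_printoptions(precision=1,suppress=True)
print('handle s',pix2w('scene0',[[359.3,163.8],[344,183.2]],96),'side',pix2w('side0',[[227.2,273],[214.8,324.2]],96))
print('top s',pix2w('scene0',[[382.1,152.9],[433.4,170.6],[407.9,212.4],[353.2,191]],130))
print('top side',pix2w('side0',[[148,235],[212.8,243],[183.2,323],[100,313]],130))
S=144/400
f=lambda L,x0,y0,oy:[[x0+x*S,y0+(y-oy)*S] for x,y in L]
print('board s corners',pix2w('scene0',f([(22,113),(258,25)],150,185,0),12))
print('cell s',pix2w('scene0',f([(190,150),(225,137),(262,193),(222,207)],150,185,0),14.4))
print('cell side',pix2w('side0',f([(125,390),(107,405),(180,440),(200,422)],265,165,300),14.4))
print('came s',pix2w('scene0',f([(132,250),(358,150)],150,185,0),25), pix2w('side0',f([(180,335),(45,452)],265,165,300),25))
E
```

```text
handle s [[516.  336.4  96. ]
 [562.5 223.   96. ]] side [[558.  221.8  96. ]
 [490.8 352.4  96. ]]
top s [[546.7 409.9 130. ]
 [716.7 480.2 130. ]
 [807.  261.2 130. ]
 [635.7 192.1 130. ]]
top side [[798.  253.2 130. ]
 [631.2 183.4 130. ]
 [533.6 401.  130. ]
 [709.3 484.2 130. ]]
board s corners [[ 297.6 -345.4   12. ]
 [ 330.4  -33.7   12. ]]
cell s [[ 466.  -218.2   14.4]
 [ 472.2 -174.5   14.4]
 [ 569.1 -187.7   14.4]
 [ 560.2 -235.1   14.4]]
cell side [[ 569.7 -228.    14.4]
 [ 574.4 -192.6   14.4]
 [ 472.  -183.7   14.4]
 [ 466.2 -223.6   14.4]]
came s [[ 562.6 -349.4   25. ]
 [ 587.3  -67.2   25. ]] [[ 557.3 -347.8   25. ]
 [ 587.7  -75.7   25. ]]
```

```bash
python3 -m pendant '{"dp":[[0.053,-0.021,0.0],[0.107,-0.042,0.01],[0.160,-0.062,0.02],[0.214,-0.083,0.03],[0.267,-0.104,0.04],[0.320,-0.125,0.05],[0.374,-0.146,0.06],[0.427,-0.166,0.066]],"rotation":[[0,0,0.05],[0,0,0.1],[0,0,0.16],[0,0,0.22],[0,0,0.27],[0,0,0.32],[0,0,0.38],[0,0,0.43]]}' -; python3 -m pendant '{"dp":[[0,0,0],[0,0,0],[0,0,0]],"rotation":[[0,0,0],[0,0,0],[0,0,0]]}'; python3 - <<'E'
from h import *
cap('wrist','wb'); a=cv2.imread('pics/wb.png')
cv2.imwrite('pics/wb_z.png',cv2.resize(a,(800,600),interpolation=cv2.INTER_CUBIC))
E
```

```text
time: 1.15
tool_pos: [521.9, -198.2, 160.0]
tcp_rot: [-3.141, 0.001, -0.099]
contact_force: [0.3, -0.6, -0.3]
grip_width: 91.7
finger_force: 0.0
time: 1.52
tool_pos: [520.1, -200.8, 160.9]
tcp_rot: [3.141, 0.0, -0.099]
contact_force: [0.5, -0.1, -0.6]
grip_width: 91.7
finger_force: 0.0
```

View pics/wb_z.png

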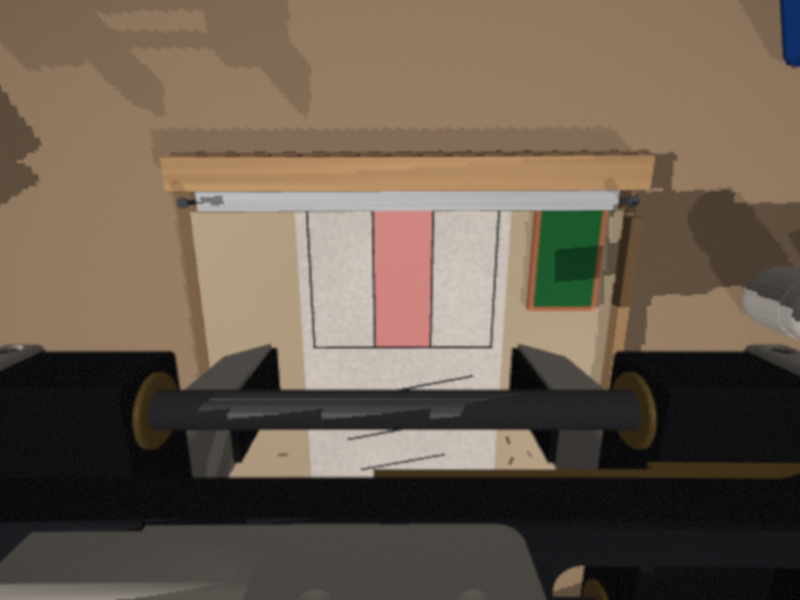

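The wrist view shows the red cell at (374..432, 211..347) in the enlarged picture. The lip's mouth edge runs from (196,211) to (619,209), and the green piece is well to the right.

```bash
python3 - <<'E'
from h import *
np.set_printoptions(precision=1,suppress=True)
p=lambda L,z:pix2w('wb',[((x+.5)*.7-.5,(y+.5)*.7-.5) for x,y in L],z)
c=p([(374,214),(433,214),(374.5,346.5),(431.5,346.5)],14.4);print(c)
m=p([(196,211),(619,209.5)],25);print('mouth',m,np.linalg.norm(m[1]-m[0]))
d=m[0]-m[1];ya=np.arctan2(-d[0],d[1]);print('yaw',ya)
cd=(c[0]+c[1]-c[2]-c[3]);print('cell yaw',np.arctan2(cd[1],cd[0]))
g=p([(311,347.5),(494,347.5)],14.4);d=g[0]-g[1];print('grid yaw',np.arctan2(-d[0],d[1]))
print(p([(539,309),(597,309)],20.4))
x=np.array([np.cos(ya),np.sin(ya)]);e=(c[2]+c[3])[:2]/2
print('place from near edge',e+55*x,'near edge->mouth',(m.mean(0)[:2]-e)@x,'expect 100 -> heart',e+110*x)
# scene camera check of the same
print(w2pix('scene0',c[2:]),w2pix('scene0',m))
print(rows([538,279,260],R.from_euler('xyz',[np.pi,0,1.955])))
E
```

```text
[[ 573.  -191.6   14.4]
 [ 568.9 -232.3   14.4]
 [ 475.5 -181.1   14.4]
 [ 471.2 -223.9   14.4]]
mouth [[ 587.1  -74.4   25. ]
 [ 560.3 -354.8   25. ]] 281.7040068284797
yaw -0.09542339261548978
cell yaw -0.09672763915980338
grid yaw -0.09905484751803073
[[ 494.7 -302.8   20.4]
 [ 490.6 -344.3   20.4]]
place from near edge [ 528.1 -207.7] near edge->mouth 101.03855268919482 expect 100 -> heart [ 582.8 -213. ]
[[229.8 235.8]
 [217.8 240.7]] [[277.  239.9]
 [195.5 275.3]]
dp mm [ -29.6 -479.2  -99.2] rot [ 0.   0.  -2.1]
None
```

```bash
python3 -m pendant '{"dp":[[-0.004,-0.055,-0.03],[-0.008,-0.11,-0.06],[-0.012,-0.17,-0.099],[-0.016,-0.23,-0.099],[-0.02,-0.29,-0.099],[-0.024,-0.35,-0.099],[-0.027,-0.415,-0.099],[-0.030,-0.479,-0.099]],"rotation":[[0,0,-0.17],[0,0,-0.34],[0,0,-0.51],[0,0,-0.68],[0,0,-0.85],[0,0,-1.02],[0,0,-1.19],[0,0,-1.36]]}' 0.024; python3 -m pendant '{"dp":[[0,0,0],[0,0,0],[0,0,0],[0,0,0],[0,0,0],[0,0,0]],"rotation":[[0,0,-0.17],[0,0,-0.34],[0,0,-0.51],[0,0,-0.69],[0,0,-0.69],[0,0,-0.69]]}'; python3 - <<'E'
from h import *
cap('wrist','wc'); a=cv2.imread('pics/wc.png')
cv2.imwrite('pics/wc_z.png',cv2.resize(a,(800,600),interpolation=cv2.INTER_CUBIC))
E
```

```text
time: 2.58
tool_pos: [537.5, 275.2, 260.2]
tcp_rot: [3.141, -0.0, 1.267]
contact_force: [1.5, -0.0, -0.5]
grip_width: 24.6
finger_force: 0.0
time: 3.32
tool_pos: [537.4, 273.8, 259.8]
tcp_rot: [3.141, 0.0, 1.948]
contact_force: [-1.0, 0.5, -0.3]
grip_width: 24.2
finger_force: 0.0
```

View pics/wc_z.png

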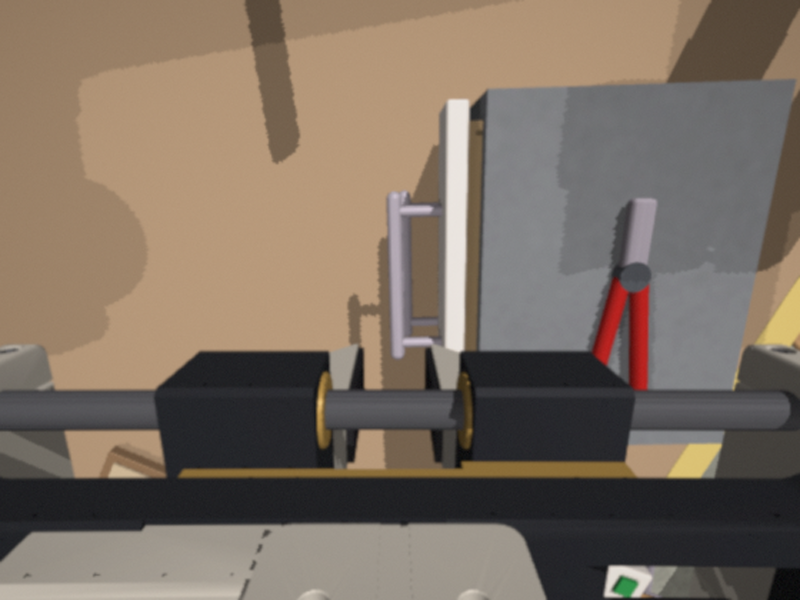

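The bar of the top handle runs from (394,196) to (398,356) and the panel's outer top edge is at x≈441. The drawer is slightly ajar.

```bash
python3 - <<'E'
from h import *
np.set_printoptions(precision=1,suppress=True)
p=lambda L,z:pix2w('wc',[((x+.5)*.7-.5,(y+.5)*.7-.5) for x,y in L],z)
b=p([(394,194),(398.5,357)],98);print(b,np.linalg.norm(b[0]-b[1]))
d=b[0]-b[1];ya=np.arctan2(-d[0],d[1]);print('yaw',ya)
t=p([(488,90),(480,350),(793,80)],130);d=t[0]-t[1];print(t,'cab yaw',np.arctan2(-d[0],d[1]),'cab x yaw',np.arctan2(*(t[2]-t[0])[1::-1]))
f=p([(444,102),(442,349)],128);d=f[0]-f[1];print('front',f,np.arctan2(-d[0],d[1]))
h=b.mean(0)[:2];x=np.array([np.cos(ya),np.sin(ya)]);print('center',h,'front dist',(f.mean(0)[:2]-h)@x,'cab front dist',(t[0,:2]-h)@x)
for q in (90,): print(rows([*(h),230],R.from_euler('xyz',[np.pi,0,ya+np.pi/2])))
E
```

```text
[[513.8 334.2  98. ]
 [563.6 218.4  98. ]] 126.039150088763
yaw 0.4058393005309425
[[544.3 412.7 130. ]
 [610.5 257.  130. ]
 [711.8 483.8 130. ]] cab yaw 0.4022002070470107 cab x yaw 0.401452785562157
front [[522.1 397.2 128. ]
 [585.5 247.1 128. ]] 0.39967657936629886
center [538.7 276.3] front dist 31.966349360238908 cab front dist 58.95644228467138
dp mm [ 1.6  2.1 29.8] rot [ 0.  0. -0.]
None
```

```bash
python3 -m pendant '{"dp":[[0.0018,0.0006,0.03],[0.0018,0.0006,0.065],[0.0018,0.0006,0.1],[0.0018,0.0006,0.11],[0.0018,0.0006,0.11],[0.0018,0.0006,0.11]],"rotation":[[0,0,-0.025],[0,0,-0.025],[0,0,-0.025],[0,0,-0.025],[0,0,-0.025],[0,0,-0.025]]}' 0.022; python3 - <<'E'
from h import *
np.set_printoptions(precision=2,suppress=True)
rows([537.3,275.7,87],R.from_euler('xyz',[np.pi,0,1.973]))
cap('wrist','wd'); a=cv2.imread('pics/wd.png')
cv2.imwrite('pics/wd_z.png',cv2.resize(a[100:310,190:470],(800,600),interpolation=cv2.INTER_CUBIC))
E
```

```text
time: 4.12
tool_pos: [538.0, 276.6, 151.3]
tcp_rot: [3.139, 0.0, 1.977]
contact_force: [0.5, -0.6, 0.2]
grip_width: 21.8
finger_force: 0.0
dp mm [-0.5 -1.2 64.3] rot [0. 0. 0.]
```

View pics/wd_z.png

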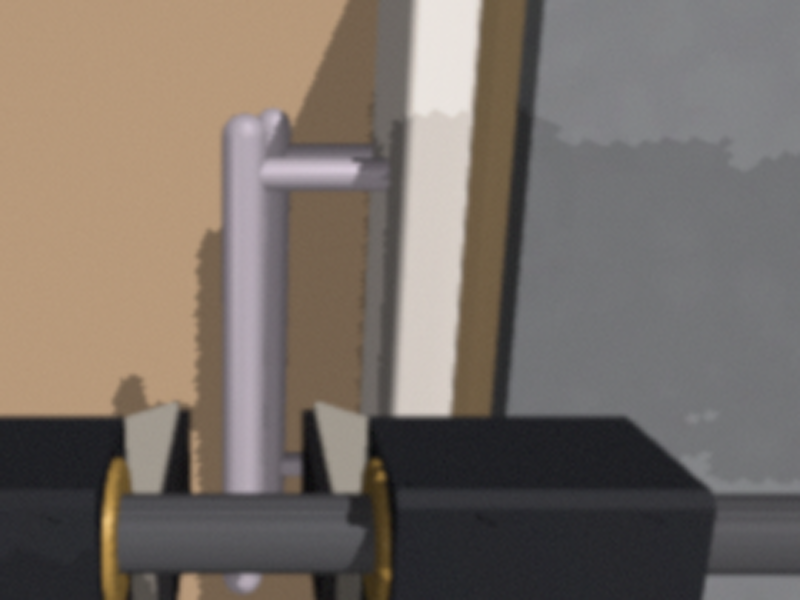

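The bar lies midway between the fingertips, so I descend and grip.

```bash
python3 -m pendant '{"dp":[[-0.0005,-0.0012,0.02],[-0.0005,-0.0012,0.04],[-0.0005,-0.0012,0.055],[-0.0005,-0.0012,0.064],[-0.0005,-0.0012,0.064]],"rotation":[[0,0,0],[0,0,0],[0,0,0],[0,0,0],[0,0,0]]}' 0.022; python3 -m pendant '{"dp":[[0,0,0],[0,0,0],[0,0,0],[0,0,0]],"rotation":[[0,0,0],[0,0,0],[0,0,0],[0,0,0]]}' 0.0
```

```text
time: 4.8
tool_pos: [536.1, 275.4, 85.5]
tcp_rot: [-3.141, 0.0, 1.978]
contact_force: [0.5, 0.1, -1.4]
grip_width: 22.0
finger_force: 0.0
time: 5.3
tool_pos: [536.8, 275.6, 86.4]
tcp_rot: [3.14, 0.0, 1.978]
contact_force: [0.5, 1.4, 3.6]
grip_width: 9.9
finger_force: 30.0
```

```bash
python3 -m pendant '{"dp":[[0,-0.008,0],[0,-0.022,0],[0,-0.038,0],[0,-0.054,0],[0,-0.070,0],[0,-0.086,0],[0,-0.102,0],[0,-0.114,0]],"rotation":[[0,0,0],[0,0,0],[0,0,0],[0,0,0],[0,0,0],[0,0,0],[0,0,0],[0,0,0]]}'; python3 -m pendant '{"dp":[[0,-0.004,0],[0,-0.008,0],[0,-0.012,0],[0,-0.014,0],[0,-0.014,0]],"rotation":[[0,0,0],[0,0,0],[0,0,0],[0,0,0],[0,0,0]]}'
```

```text
time: 6.3
tool_pos: [430.9, 230.6, 86.4]
tcp_rot: [3.14, -0.001, 1.978]
contact_force: [-0.3, 4.3, 6.2]
grip_width: 9.9
finger_force: 30.0
time: 6.92
tool_pos: [422.7, 227.1, 86.5]
tcp_rot: [3.13, -0.001, 1.977]
contact_force: [12.7, 11.0, -7.7]
grip_width: 10.1
finger_force: 30.0
```

```bash
python3 -m pendant '{"dp":[[0,0.0035,0],[0,0.0035,0],[0,0.0035,0],[0,0.0035,0],[0,0.0035,-0.03],[0,0.0035,-0.065],[0,0.0035,-0.1],[0,0.0035,-0.1]],"rotation":[[0,0,0],[0,0,0],[0,0,0],[0,0,0],[0,0,0],[0,0,0],[0,0,0],[0,0,0]]}' 0.023; python3 -m pendant '{"dp":[[0,0.01,0],[0,0.02,0],[0,0.03,0],[0,0.04,-0.01],[0,0.05,-0.014],[0,0.06,-0.014],[0,0.074,-0.014],[0,0.074,-0.014]],"rotation":[[0,0,0.18],[0,0,0.36],[0,0,0.54],[0,0,0.72],[0,0,0.9],[0,0,1.08],[0,0,1.26],[0,0,1.42]]}' 0.06; python3 -m pendant '{"dp":[[0,0,0],[0,0,0],[0,0,0],[0,0,0]],"rotation":[[0,0,0.155],[0,0,0.155],[0,0,0.155],[0,0,0.155]]}' ; python3 - <<'E'
from h import *
cap('wrist','we'); a=cv2.imread('pics/we.png')
cv2.imwrite('pics/we_z.png',cv2.resize(a,(800,600),interpolation=cv2.INTER_CUBIC))
E
```

```text
time: 7.92
tool_pos: [423.1, 226.5, 188.1]
tcp_rot: [3.136, 0.001, 1.978]
contact_force: [-0.5, -0.9, 0.1]
grip_width: 23.1
finger_force: 0.0
time: 8.93
tool_pos: [489.9, 255.3, 198.0]
tcp_rot: [-3.141, 0.002, 0.552]
contact_force: [0.3, -0.8, 1.2]
grip_width: 60.0
finger_force: 0.0
time: 9.43
tool_pos: [489.7, 255.4, 199.4]
tcp_rot: [3.142, 0.0, 0.404]
contact_force: [0.1, -0.7, 0.4]
grip_width: 59.9
finger_force: 0.0
```

View pics/we_z.png

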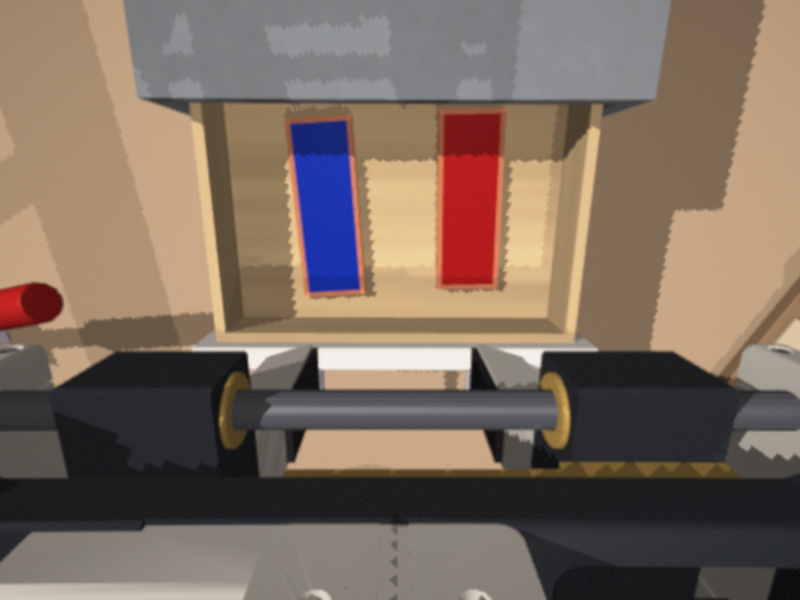

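Red is on the right, with corners (441,112), (504,111), (437,288), (498,289). Blue is on the left, with clear gaps either side of red.

```bash
python3 - <<'E'
from h import *
np.set_printoptions(precision=2,suppress=True)
p=lambda L,z:pix2w('we',[((x+.5)*.7-.5,(y+.5)*.7-.5) for x,y in L],z)
c=p([(441,110.5),(504.5,109.5),(437,288.5),(498,289.5)],82);print(c)
d=c[0]+c[1]-c[2]-c[3];ya=np.arctan2(d[1],d[0]);ct=c.mean(0);print('L',np.linalg.norm(d)/2,'W',np.linalg.norm(c[0]-c[1]),np.linalg.norm(c[2]-c[3]),'yaw',ya,'ctr',ct)
x=np.array([np.cos(ya),np.sin(ya),0])
f=p([(545,317),(236,317)],76);print('front inner floor corners',f)
g=ct-5*x; print('grip',g)
rows([g[0],g[1],100],R.from_euler('xyz',[np.pi,0,ya]))
E
```

```text
[[604.8  274.85  82.  ]
 [619.93 240.72  82.  ]
 [505.95 231.94  82.  ]
 [521.09 194.82  82.  ]]
L 108.36390071602737 W 37.33294404175137 40.087368884539764 yaw 0.42219508521272736 ctr [562.94 235.58  82.  ]
front inner floor corners [[515.66 154.68  76.  ]
 [432.66 348.64  76.  ]]
grip [558.38 233.53  82.  ]
dp mm [54.5 47.1 99.5] rot [ 0.    0.   -0.02]
```

```bash
python3 -m pendant '{"dp":[[0.025,0.022,0],[0.054,0.047,0.01],[0.0545,0.047,0.04],[0.0545,0.047,0.075],[0.0545,0.047,0.0995],[0.0545,0.047,0.108],[0.0545,0.047,0.108]],"rotation":[[0,0,-0.018],[0,0,-0.018],[0,0,-0.018],[0,0,-0.018],[0,0,-0.018],[0,0,-0.018],[0,0,-0.018]]}' 0.052; python3 -m pendant '{"dp":[[0,0,0.004],[0,0,0.008],[0,0,0.011],[0,0,0.012],[0,0,0.012]],"rotation":[[0,0,0],[0,0,0],[0,0,0],[0,0,0],[0,0,0]]}'
```

```text
time: 10.35
tool_pos: [558.4, 233.6, 91.7]
tcp_rot: [3.142, 0.0, 0.421]
contact_force: [0.0, 0.1, 0.8]
grip_width: 52.3
finger_force: 0.0
time: 10.98
tool_pos: [558.4, 233.5, 79.7]
tcp_rot: [3.142, 0.0, 0.421]
contact_force: [-0.2, 0.2, -0.6]
grip_width: 51.9
finger_force: 0.0
```

```bash
Z='"rotation":[[0,0,0],[0,0,0],[0,0,0]]'; python3 -m pendant '{"dp":[[0,0,0.001],[0,0,0.002],[0,0,0.002]],"rotation":[[0,0,0],[0,0,0],[0,0,0]]}'|egrep 'tool|contact'; python3 -m pendant '{"dp":[[0,0,0.001],[0,0,0.001]],"rotation":[[0,0,0],[0,0,0]]}'|egrep 'tool|contact';python3 -m pendant '{"dp":[[0,0,0.001],[0,0,0.001]],"rotation":[[0,0,0],[0,0,0]]}'|egrep 'tool|contact'
```

```text
tool_pos: [558.3, 233.5, 77.6]
contact_force: [-0.0, -0.1, 0.2]
tool_pos: [558.4, 233.5, 76.6]
contact_force: [-0.2, -0.6, 0.7]
tool_pos: [558.3, 233.5, 75.6]
contact_force: [-0.2, 0.4, 0.8]
```

```bash
python3 -m pendant '{"dp":[[0,0,0.001],[0,0,0.001]],"rotation":[[0,0,0],[0,0,0]]}'|egrep 'tool|contact';python3 -m pendant '{"dp":[[0,0,0.001],[0,0,0.001]],"rotation":[[0,0,0],[0,0,0]]}'|egrep 'tool|contact'
```

```text
tool_pos: [558.8, 233.7, 75.3]
contact_force: [-0.0, 0.4, 4.6]
tool_pos: [559.4, 234.0, 75.3]
contact_force: [-0.4, 0.4, 9.6]
```

```bash
python3 -m pendant '{"dp":[[0,0,-0.0037],[0,0,-0.0037],[0,0,-0.0037]],"rotation":[[0,0,0],[0,0,0],[0,0,0]]}'; python3 -m pendant '{"dp":[[0,0,0],[0,0,0],[0,0,0],[0,0,0],[0,0,0]],"rotation":[[0,0,0],[0,0,0],[0,0,0],[0,0,0],[0,0,0]]}' 0.03; python3 -m pendant '{"dp":[[0,0,-0.01],[0,0,-0.03],[0,0,-0.06],[0,0,-0.095],[0,0,-0.11],[0,0,-0.11]],"rotation":[[0,0,0],[0,0,0],[0,0,0],[0,0,0],[0,0,0],[0,0,0]]}'
python3 - <<'E'
from h import *
rows([488,-204,110],R.from_euler('xyz',[np.pi,0,-0.097]))
E
```

```text
time: 12.72
tool_pos: [558.2, 233.4, 77.0]
tcp_rot: [-3.142, 0.001, 0.421]
contact_force: [-1.0, 0.6, -0.4]
grip_width: 52.0
finger_force: 0.0
time: 13.35
tool_pos: [558.4, 233.5, 77.3]
tcp_rot: [3.142, 0.0, 0.421]
contact_force: [0.4, -0.2, -0.1]
grip_width: 39.3
finger_force: 30.0
time: 14.1
tool_pos: [558.8, 233.7, 188.4]
tcp_rot: [3.141, -0.002, 0.421]
contact_force: [0.7, -0.4, -1.2]
grip_width: 39.2
finger_force: 30.0
dp mm [-243.6  370.5   78. ] rot [-2.000e-04 -2.300e-03  5.178e-01]
```

```bash
python3 -m pendant '{"dp":[[-0.03,0.046,0],[-0.06,0.092,0],[-0.09,0.138,0],[-0.12,0.184,0],[-0.15,0.23,0],[-0.18,0.276,0.0],[-0.21,0.322,0.0],[-0.2436,0.3705,0.0]],"rotation":[[0,0,0.065],[0,0,0.13],[0,0,0.195],[0,0,0.26],[0,0,0.325],[0,0,0.39],[0,0,0.455],[0,0,0.518]]}'; python3 -m pendant '{"dp":[[0,0,0.03],[0,0,0.07],[0,0,0.11],[0,0,0.128],[0,0,0.128],[0,0,0.128]],"rotation":[[0,0,0],[0,0,0],[0,0,0],[0,0,0],[0,0,0],[0,0,0]]}';  python3 - <<'E'
from h import *
cap('wrist','wf'); a=cv2.imread('pics/wf.png')
cv2.imwrite('pics/wf_z.png',cv2.resize(a[60:375,70:490],(800,600),interpolation=cv2.INTER_CUBIC))
E
```

```text
time: 15.1
tool_pos: [486.3, -205.4, 185.9]
tcp_rot: [-3.14, 0.002, -0.099]
contact_force: [0.9, -0.5, -0.4]
grip_width: 39.0
finger_force: 30.0
time: 15.85
tool_pos: [487.5, -204.2, 59.6]
tcp_rot: [3.141, -0.0, -0.097]
contact_force: [-0.3, 0.0, -0.1]
grip_width: 38.7
finger_force: 30.0
```

View pics/wf_z.png

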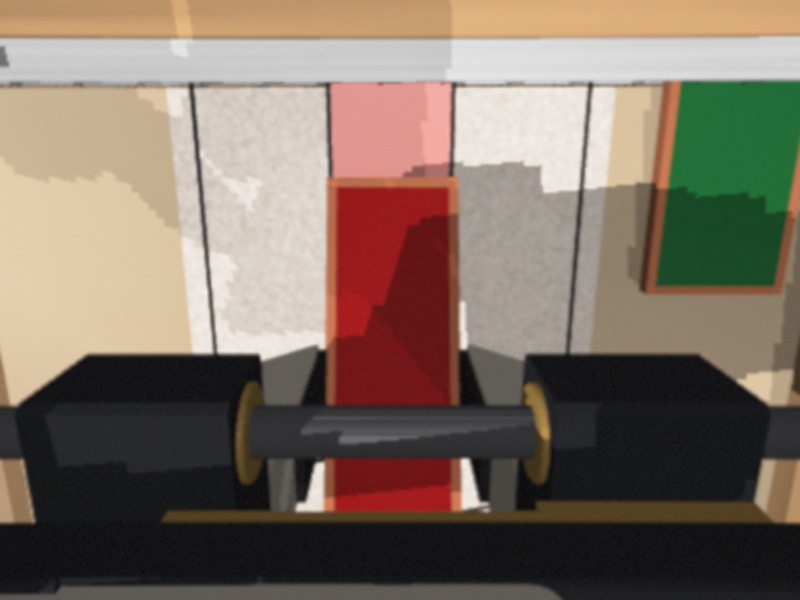

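The strip is held square, with its front corners at (329,180) and (458,180). The cell edges at the mouth are at x≈329 and 454.

```bash
python3 - <<'E'
from h import *
np.set_printoptions(precision=2,suppress=True)
p=lambda L,z:pix2w('wf',[(70+(x+.5)*.525-.5,60+(y+.5)*.525-.5) for x,y in L],z)
o=get_obs();P=o['tool_pos'];x=np.array([np.cos(-.097),np.sin(-.097)]);y=np.array([-x[1],x[0]])
c=p([(328,179),(459,179),(326.5,505),(461,505)],63.6)
fm=(c[0]+c[1])[:2]/2
print(c,'W',np.linalg.norm(c[0]-c[1]),'end ahead of tcp',(fm-P[:2])@x,'lat',(fm-P[:2])@y)
d=(c[0]+c[1]-c[2]-c[3]);print('yaw',np.arctan2(d[1],d[0]),'L-R edges',[np.arctan2(*(c[i]-c[i+2])[1::-1]) for i in(0,1)])
e=p([(329,90),(455,90),(329,175),(452,175)],14.4);print('cell',e,'lat centre rel place', [((e[i]+e[i+1])[:2]/2-[528.1,-207.7])@y for i in (0,2)])
m=p([(0,87),(799,80)],25);print('mouth',m,'came x of mouth rel place',(m[:,:2]-[528.1,-207.7])@x)
print('tcp rel place',(P[:2]-[528.1,-207.7])@x,(P[:2]-[528.1,-207.7])@y,P)
E
```

```text
[[ 548.48 -192.6    63.6 ]
 [ 545.12 -226.93   63.6 ]
 [ 450.08 -179.59   63.6 ]
 [ 446.02 -220.93   63.6 ]] W 34.495318498944634 end ahead of tcp 59.26215824691538 lat 0.3274831221003671
yaw -0.09599197458888914 L-R edges [np.float64(-0.13146133864161685), np.float64(-0.06053405559555965)]
cell [[ 574.15 -190.92   14.4 ]
 [ 570.06 -232.81   14.4 ]
 [ 546.48 -187.38   14.4 ]
 [ 542.33 -229.88   14.4 ]] lat centre rel place [np.float64(0.11999594233831168), np.float64(0.6537257786042769)]
mouth [[ 583.97  -89.15   25.  ]
 [ 561.64 -339.14   25.  ]] came x of mouth rel place [44.13 46.11]
tcp rel place -40.450787208793805 -0.575467851615612 [ 487.78 -204.36   60.02]
```

```bash
cat > fit.py <<'E'
from h import *
from scipy.optimize import least_squares
np.set_printoptions(precision=3,suppress=True)
P=np.array([487.7,-204.3,59.8])
uv=lambda x,y:(70+(x+.5)*.525-.5,60+(y+.5)*.525-.5)
obs=np.array([uv(328,179),uv(459,179),uv(327,405),uv(459.5,405),uv(326.5,505),uv(461,505)])
def f(q):
    s,l,yaw,pit,h,t1,t2=q
    M=R.from_euler('ZYX',[yaw,pit,0])
    L=np.array([[s,20,0],[s,-20,0],[t1,20,0],[t1,-20,0],[t2,20,0],[t2,-20,0]])+[0,l,0]
    W=M.apply(L)+P+[0,0,h]
    r=(w2pix('wf',W)-obs).ravel()
    return np.r_[r,(h-4)/2]
r=least_squares(f,[60,0,-.097,0,4,0,-40]);print(r.x,r.fun)
E
python3 fit.py
```

```text
[ 60.713   0.257  -0.097   0.32    0.918  -6.716 -35.616] [-0.52  -0.     0.449 -0.005 -0.676  0.008  0.954 -0.019 -0.753  0.014
  0.546 -0.023 -1.541]
```

The strip has pitched about 0.32 rad nose-down in the grip. I will level it by pressing it on the card, well short of the came.

```bash
python3 -m pendant '{"dp":[[0,0,0.01],[0,0,0.02],[0,0,0.024],[0,0,0.027],[0,0,0.029],[0,0,0.031],[0,0,0.033],[0,0,0.035]],"rotation":[[0,0,0],[0,0,0],[0,0,0],[0,0,0],[0,0,0],[0,0,0],[0,0,0],[0,0,0]]}'; python3 -m pendant '{"dp":[[0,0,0.001],[0,0,0.002],[0,0,0.003],[0,0,0.004]],"rotation":[[0,0,0],[0,0,0],[0,0,0],[0,0,0]]}'
```

```text
time: 16.9
tool_pos: [487.5, -204.2, 24.4]
tcp_rot: [3.141, -0.0, -0.097]
contact_force: [-1.8, 0.5, 2.2]
grip_width: 39.1
finger_force: 30.0
time: 17.4
tool_pos: [487.4, -204.1, 20.4]
tcp_rot: [3.142, -0.0, -0.097]
contact_force: [-2.0, 1.1, 3.3]
grip_width: 39.6
finger_force: 30.0
```

```bash
python3 -m pendant '{"dp":[[0,0,0.001],[0,0,0.002],[0,0,0.002]],"rotation":[[0,0,0],[0,0,0],[0,0,0]]}' | egrep 'tool_pos|cont|wid'; python3 -m pendant '{"dp":[[0,0,0.001],[0,0,0.001]],"rotation":[[0,0,0],[0,0,0]]}'| egrep 'tool_pos|cont|wid'; python3 -m pendant '{"dp":[[0,0,0.001],[0,0,0.001]],"rotation":[[0,0,0],[0,0,0]]}'| egrep 'tool_pos|cont|wid'
```

```text
tool_pos: [487.4, -204.2, 18.4]
contact_force: [-2.4, -0.4, 4.3]
grip_width: 39.3
tool_pos: [487.4, -204.2, 17.4]
contact_force: [-1.5, -0.0, 3.2]
grip_width: 38.6
tool_pos: [487.5, -204.2, 16.9]
contact_force: [-3.2, 2.1, 8.3]
grip_width: 39.4
```

```bash
python3 -m pendant '{"dp":[[0.003,-0.0006,0],[0.007,-0.0006,0],[0.011,-0.0006,0],[0.015,-0.0006,0],[0.018,-0.0006,0],[0.018,-0.0006,0]],"rotation":[[0,0,0],[0,0,0],[0,0,0],[0,0,0],[0,0,0],[0,0,0]]}';  python3 - <<'E'
from h import *
cap('wrist','wg'); a=cv2.imread('pics/wg.png')
cv2.imwrite('pics/wg_z.png',cv2.resize(a[60:375,70:490],(800,600),interpolation=cv2.INTER_CUBIC))
E
```

```text
time: 19.02
tool_pos: [505.4, -205.4, 16.9]
tcp_rot: [3.141, -0.0, -0.097]
contact_force: [-4.1, 0.7, 7.5]
grip_width: 39.3
finger_force: 30.0
```

View pics/wg_z.png

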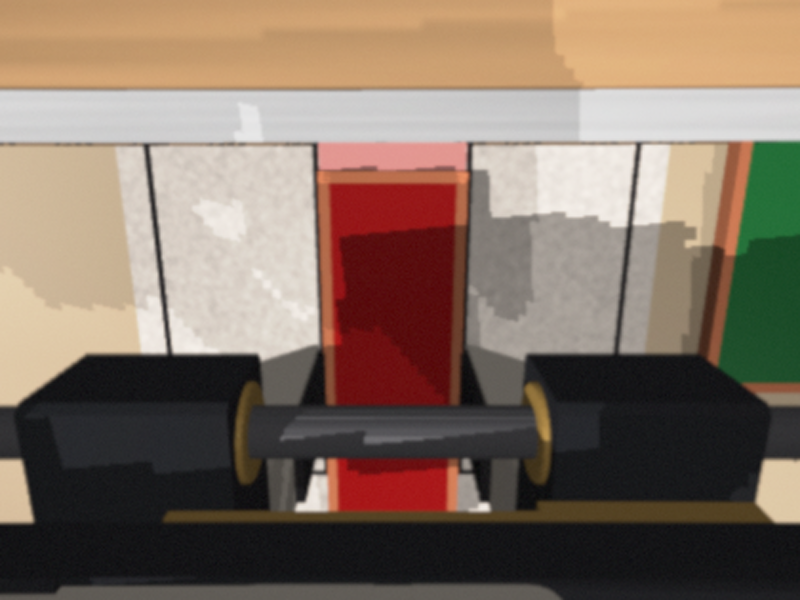

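```bash
python3 - <<'E'
s=open('fit.py').read().replace("P=np.array([487.7,-204.3,59.8])","P=np.array([505.4,-205.4,16.9])").replace("'wf'","'wg'")
s=s.replace("obs=np.array([uv(328,179),uv(459,179),uv(327,405),uv(459.5,405),uv(326.5,505),uv(461,505)])","obs=np.array([uv(317,171),uv(469,171),uv(326,405),uv(462,405),uv(328.5,505),uv(459,505)])")
open('fit2.py','w').write(s+"""
x=np.array([np.cos(-.097),np.sin(-.097)]);y=np.array([-x[1],x[0]])
p=lambda L,z:pix2w('wg',[uv(*q) for q in L],z)
rel=lambda c:np.c_[(c[:,:2]-[528.1,-207.7])@x,(c[:,:2]-[528.1,-207.7])@y]
print('front top flat',rel(p([(317,171),(469,171)],20.4)),'mouth',rel(p([(0,143),(799,141)],25)),'rear',rel(p([(328.5,505),(459,505)],20.4)),'mid',rel(p([(326,405),(462,405)],20.4)))
print('cell lines',rel(p([(316.5,150),(470,150)],14.4)),'tcp',rel(P[None]))
""")
E
python3 fit2.py
```

```text
[ 61.58    0.21   -0.095   0.013   4.146  -5.713 -39.229] [ 0.163  0.099  0.041 -0.104 -0.283  0.099 -0.065 -0.092  0.19   0.089
 -0.062 -0.097  0.073]
front top flat [[ 38.771  20.501]
 [ 38.761 -19.523]] mouth [[  45.829   99.085]
 [  46.263 -101.348]] rear [[-62.861  20.469]
 [-62.897 -19.981]] mid [[-28.876  20.218]
 [-28.903 -19.847]]
cell lines [[ 43.96   21.205]
 [ 43.951 -20.387]] tcp [[-22.816   0.091]]
```

The strip is flat and square, with its nose 7 mm short of the mouth and about 16–17 mm to go. I slide it in.

```bash
python3 -m pendant '{"dp":[[0.003,0,0],[0.006,0,0],[0.009,0,0],[0.012,0,0],[0.014,0,0],[0.014,0,0]],"rotation":[[0,0,0],[0,0,0],[0,0,0],[0,0,0],[0,0,0],[0,0,0]]}'| egrep 'tool_pos|cont|wid'; for i in 1 2; do python3 -m pendant '{"dp":[[0.001,0,0],[0.001,0,0]],"rotation":[[0,0,0],[0,0,0]]}'| egrep 'tool_pos|cont|wid'; done
```

```text
tool_pos: [519.2, -206.7, 17.0]
contact_force: [-3.6, 0.8, 8.6]
grip_width: 39.1
tool_pos: [520.0, -206.8, 17.0]
contact_force: [-5.3, 0.5, 8.8]
grip_width: 39.2
tool_pos: [521.0, -206.9, 16.9]
contact_force: [-4.1, 0.3, 9.2]
grip_width: 39.1
```

```bash
python3 -m pendant '{"dp":[[0.001,0,0],[0.001,0,0]],"rotation":[[0,0,0],[0,0,0]]}'| egrep 'tool_pos|cont|wid';python3 -m pendant '{"dp":[[0.001,0,0],[0.001,0,0]],"rotation":[[0,0,0],[0,0,0]]}'| egrep 'tool_pos|cont|wid'
```

```text
tool_pos: [522.0, -206.9, 16.9]
contact_force: [-4.9, 0.6, 8.5]
grip_width: 39.4
tool_pos: [522.9, -207.0, 16.9]
contact_force: [-5.0, 1.1, 8.4]
grip_width: 39.2
```

```bash
python3 -m pendant '{"dp":[[0.001,0,0],[0.001,0,0]],"rotation":[[0,0,0],[0,0,0]]}'| egrep 'tool_pos|cont|wid';python3 -m pendant '{"dp":[[0.001,0,0],[0.001,0,0]],"rotation":[[0,0,0],[0,0,0]]}'| egrep 'tool_pos|cont|wid'
```

```text
tool_pos: [523.0, -207.1, 16.9]
contact_force: [-8.2, 0.5, 10.9]
grip_width: 39.2
tool_pos: [523.1, -207.0, 16.8]
contact_force: [-11.0, -0.7, 13.1]
grip_width: 39.1
```

The strip is home: the position has stopped and the force is rising. I press a touch more and check.

```bash
python3 -m pendant '{"dp":[[0,0,0.001],[0,0,0.001],[0,0,0.001],[0,0,0.001]],"rotation":[[0,0,0],[0,0,0],[0,0,0],[0,0,0]]}';  python3 - <<'E'
from h import *
cap('wrist','wh'); a=cv2.imread('pics/wh.png')
cap('scene','sh');b=cv2.imread('pics/sh.png')
cv2.imwrite('pics/wh_z.png',np.vstack([cv2.resize(a[60:375,70:490],(800,600),interpolation=cv2.INTER_CUBIC)[:330],cv2.resize(b[120:255,150:550],(800,270))]))
E
```

```text
time: 21.82
tool_pos: [523.2, -207.1, 16.6]
tcp_rot: [-3.141, 0.004, -0.097]
contact_force: [-12.5, 1.7, 19.2]
grip_width: 39.1
finger_force: 30.0
```

View pics/wh_z.png

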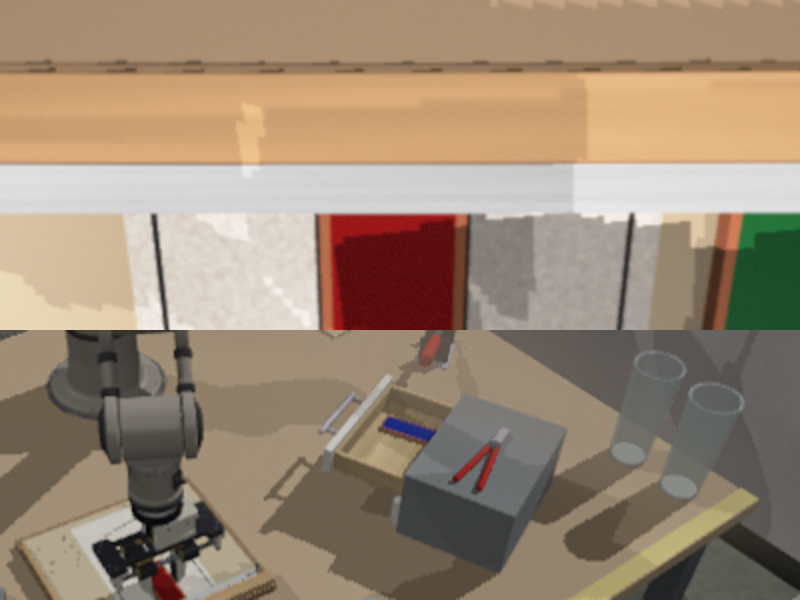

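The strip is under the lip and on its cell at x≈320–467, the came is straight against the batten, the drawer is open and the blue strip is in it. I hand in.

```bash
python3 -c "
from plant import workorder
print(workorder.close_job())"
```

```text
the job is handed in; nothing more can be done
None
```

I handed the job in at about 22 s with the red strip pushed home in the came on its cell, still gripped and pressed flat with about 19 N of downward force at the wrist; the drawer is out at its stop with the blue strip in it, and no verdict came back.

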